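Load a flanged barrel into the slotted plate of a bench filter press

ROBOT

A 7-joint arm with a two-finger parallel gripper is mounted at the origin on the work surface. World frame = base frame: x ahead of the robot, y to its left, z up, the work surface at z = 0. Lengths are in m, angles in rad, forces in N, time in s.
With the tool pointing down it reaches from about 0.4 to 0.85 m from the base axis. Payload 4.5 kg.
Tool frame: the origin (TCP) lies where the fingers leave the gripper's body, on its centre line; the fingertips stand 64 mm ahead of it and the grasp point (between the pads) lies 45 mm ahead of it; z points along the fingers, y is the line along which they close (so a half turn about z gives the same grasp; the last joint's range is limited). The gripper opens to 88 mm and grips with 3 to 60 N. Pads are 18 mm wide; open, the fingers measure 123 mm over their backs; the gripper's body (75 mm by 187 mm) begins 45 mm behind the grasp point.
Start: joints at [-1.129, 0.689, -0.195, 1.565, 0.157, 0.902, -0.215], TCP at [0.248, 0.574, 0.303] pointing down, gripper open.
Joint ranges: [-3.01, 3.01], [-0.46, 2.08], [-1.47, 1.51], [0.13, 2.56], [-1, 4.14], [0.04, 2.09], [-2.66, 2.66]. Speed limits (rad/s): [2.57, 2.57, 3.14, 3.14, 3.14, 3.14, 3.14].

INTERFACE

Orientations are given as a unit quaternion [x, y, z, w].
In Python, from plant import r gives the robot as it stands.
- The arm moves only by the tool play_rows, never from a script. Its arguments are lists of equal length, an entry for each row: "translation": the shift along the tool's x, y, z in m, a list of three; "delta_rot": the turn, a rotation vector about the tool's x, y, z in degrees, a list of three; "grip": the opening, from -1 (shut) to 1 (fully open). In form: {"translation": [[x, y, z], ...], "delta_rot": [[rx, ry, rz], ...], "grip": [grip, ...]}. A call has 1 to 20 rows; each row shifts and turns the commanded pose from where the row before left it, along the tool's axes as they then stand; what a row does not reach is not made up. A row lasts 1/8 s, in which the tool goes at most 62.5 mm and 10.7 degrees, less where a joint would pass 70% of its speed; a pose out of reach is approached as far as the arm can. A call with a gripper value outside its range is refused whole. The fingers move at their own pace and stop on an object; "squeeze" is the grip in N (left out, the last holds). Time passes only in rows, so rows that do not move let the fingers close. It gives the time, the measured TCP pose, the force, the opening and the grip force at its end, in the units of the state.
- r.get_state(): the state, without advancing time (a new reading comes with each control period).
- r.snapshot(name): name is "scene" or "top"; returns the picture (384x512x3 uint8, blue, green, red); there is no depth.
- r.get_calibration(name): a dict with "intrinsics" (3x3 intrinsics, pixels), "eye" and "rotation" of the camera in the world. Camera axes: x right, y up, looking along -z (the intrinsics and any distortion apply to the point x, -y, -z); pixel columns grow to the right and rows downward; lengths in m; the calibration is good to about 2 mm. A picture is of the moment at which its call begins. get_calibration takes no time and is no camera call.
- r.finish_job(): hands the job in; it is judged then, once.
Trained networks look in the newest picture that a camera, given by its name, has taken for a name from the list of things; names that differ only in an ending like _2 or _b are one class to them, and where a whole thing is asked for, a point or a joint stands for the part that bears it (a point fixed in the world has none). Each returns a list of dicts, best first, with "confidence" (0 to 1); they miss things now and then, are a little off and sometimes report something else, mostly with a low value. They report only what shows in the picture. A call takes as long as a camera call. They do not tell look-alikes from the thing itself.
- r.look_for(camera, target): "point" ([x, y, z] in m, in world coordinates, good to about 4 mm: the middle of the surface that is visible of it).
- r.silhouettes(camera, target): "pixels" (384x512 bool, what is visible of it).
The state is a dict: "clock": time; "q": joint angles; "qd": joint speeds; "joint_torque": joint torques, N m; "tool_pos": TCP position; "eef_rot": TCP orientation; "contact_force": force on the tool from outside, world axes, zero at the start; "moment": the same for the moment, N m; "opening": opening from 0.0 (shut) to 1.0 (fully open); "finger_force": force on a finger pad.
Only numpy, scipy, OpenCV 4.12 (cv2) and the standard library are available. Lean on these libraries where they do the work, as an engineer would, in place of code of your own. Each camera call takes 0.05 s, during which the arm holds its last target. There are 200 camera calls.

TASK

Pick up the white barrel with the flange round its foot, stand it on the open front part of the press base and slide it into the slot so that its flange goes under the slotted plate and past the spring catch, on until it meets the stop. The stop's place is different each time and hidden under the plate, so feel for it: press against it firmly but gently (about 12 N, never over 20 N), then let go, leaving the barrel upright in the slot behind the catch, and leave the other things on the bench alone.

Things in the scene. Friction and masses are not known exactly. Their poses are not given: they have to be found in the camera images.
- barrel: White plastic barrel standing on its flange, loose, 180 g (varies by a third). Round flange at the foot 52 mm diameter and 5 mm thick; round body above it 32 mm diameter; overall height 95 mm, dark bore mark on top. Origin: centre of the underside of the flange; z is the barrel's axis, up. It is round, so its yaw does not matter.
- plain_barrel: Bystander: plain white barrel without a flange, 32 mm diameter, 85 mm tall. It and the flanged barrel may stand in each other's place. Origin: centre of its underside.
- holder: Press base, fixed: aluminium slab 180 (x) by 104 (y) by 12 mm. Origin: centre of its underside; z up; +x is the way the barrel slides in. x -90 to -10 mm is a bare apron; from -10 to 90 a 6 mm steel plate (z 18.5 to 24.5) lies over two side rails. A black catch housing rises to z 37 mm on the +y rail, x 2 to 28, y 30 to 52 mm.
- apron (a point): Point on the apron's top (x = -50, z = 12 mm in the holder's frame), mid-width, 40 mm before the slot's mouth; axes as the holder's.
- slot_mouth (a point): Middle of the slot's mouth (x = -10 mm in the holder's frame) at the apron's height; axes as the holder's. The plate's slot, 34 mm wide, runs from here 75 mm in +x. Under the plate, between the rails, is a flange channel 55 mm wide and 6.5 mm high.
- stop: Stop unit fixed behind the base: black block with a brass screw knob. Origin: bottom middle of the base's rear end (holder x 90, z 0 mm); axes as the holder's. Its rigid pad across the flange channel is hidden under the plate, set anew each time: it stops the barrel's axis at holder x 35 to 47 mm (55 to 43 mm before this origin). Found by feel only: press 8 N or more for a moment, never over 20.
- catch (a joint): Spring catch: round steel nose, radius 8 mm, standing into the channel from the +y rail at holder x 17, y 27.5 mm. 0 = sprung out; grows to 0.010 m as the flange pushes it outward (3.2 N plus 0.4 N per mm). The passing flange moves it 6 to 7 mm, which takes a push of 4 to 14 N along the slot; then it springs back to 0 to 3 mm behind the flange.
- reagent: Bystander: amber bottle, 64 mm diameter, 140 mm tall. Origin: centre of its underside.
- dish: Bystander: shallow white dish, 90 mm diameter, 16 mm high. Origin: centre of its underside.
- jar: Bystander: small glass jar, 56 mm diameter, 60 mm tall. Origin: centre of its underside.
Mind the look-alikes: they are no part of the job. Several things look just like the holder: the one meant starts nearest to the robot's base.

How it is judged:
On the way:
1. the barrel is pressed against the stop with at least 6 N for a moment (0.15 s), its flange under the plate (contact force between barrel and stop above 6 N and z of barrel in the frame of holder below 0.015 m), for 0.15 s.
At the end, for the whole second after the job is handed in: The barrel stands upright (0.06 rad) on the base, flange under the plate, past the catch (axis 32.5 to 49 mm in the holder's x, wherever the stop is set), mid-slot within 3 mm; the catch is sprung back behind it (under 4 mm); the barrel is at rest and released (x of barrel in the frame of holder between 0.0325 and 0.049 m and y of barrel in the frame of holder between -0.003 and 0.003 m and z of barrel in the frame of holder between 0.01 and 0.0145 m and angle between barrel's own z axis and vertical below 0.06 rad and value of joint catch below 0.004 m and linear speed of barrel below 0.01 m/s); the robot touches nothing.
It fails at once if the barrel presses on the stop with more than 20 N (contact force between barrel and stop above 20 N).
It fails at once if the barrel presses on the press base, plate or catch with more than 40 N (contact force between barrel and holder above 40 N).
It fails at once if the barrel is tipped over (angle between barrel's own z axis and vertical above 0.5 rad).
It fails at once if the plain barrel, bottle, dish or jar is moved by more than 15 mm (distance of any of plain_barrel, reagent, dish, jar from where it was at the start of the episode above 0.015 m).
It also fails if it takes over 72 s, if anything falls off the work surface, if the arm or the gripper's body presses on something with over 40 N, if the wrist force passes 120 N, or if a joint passes its speed limit or range.

## Working session

There is one attempt and no reset: what is moved stays moved. The work goes in short steps, Python scripts to look and compute and a tool call to move; the robot and the scene stay as the last step left them, time stands still between calls to the robot, and variables do not carry over. Pictures are saved under pics/ and viewed, at most 10 in all, crops included, and the job is handed in when it is done.

Besides the shell and the picture viewer there is one more tool, called after "Request:" as name(argument=value, ...), one argument or row to a line, values as JSON. play_rows: Moves the arm, as the interface text tells. Its arguments: {"type":"object","properties":{"translation":{"type":"array","items":{"type":"array","items":{"type":"number"}}},"delta_rot":{"type":"array","items":{"type":"array","items":{"type":"number"}}},"grip":{"type":"array","items":{"type":"number"}},"squeeze":{"type":"number"}},"required":["translation","delta_rot","grip"]}

```bash
mkdir -p pics; python3 - <<'E'
from plant import r
import cv2,numpy as np
for c in("scene","top"):
    im=r.snapshot(c); cv2.imwrite(f"pics/{c}0.png",im)
    for t in("barrel","plain_barrel","holder","stop","apron","slot_mouth","reagent","dish","jar"):
        try: print(c,t,[(np.round(d["point"],3).tolist(),round(d["confidence"],2)) for d in r.look_for(c,t)])
        except Exception as e: print(c,t,e)
    k=r.get_calibration(c); print(k)
s=r.get_state(); print(s)
E
```

```text
scene barrel [([0.462, -0.153, 0.044], 0.9)]
scene plain_barrel [([0.464, -0.32, 0.057], 0.91), ([0.716, -0.243, 0.011], 0.39)]
scene holder [([0.582, -0.461, 0.012], 0.96), ([0.696, 0.525, 0.012], 0.85), ([0.594, 0.049, 0.011], 0.59)]
scene stop [([0.664, 0.008, 0.019], 0.55)]
scene apron [([0.699, 0.522, 0.018], 0.86), ([0.579, -0.461, 0.012], 0.6), ([0.585, 0.046, 0.012], 0.57)]
scene slot_mouth [([0.693, 0.524, 0.01], 0.61), ([0.579, -0.463, 0.012], 0.56), ([0.589, 0.048, 0.015], 0.55)]
scene reagent [([0.564, 0.362, 0.074], 0.78)]
scene dish [([0.718, -0.242, 0.009], 0.72)]
scene jar [([0.464, 0.31, 0.038], 0.75), ([0.667, 0.004, 0.018], 0.34)]
{'intrinsics': array([[359.21331172,   0.        , 259.23584764],
       [  0.        , 359.21331172, 189.53629627],
       [  0.        ,   0.        ,   1.        ]]), 'eye': array([ 1.13596039, -0.55991196,  0.71301332]), 'rotation': array([0.40223477, 0.15562063, 0.34183241, 0.83494911])}
top barrel [([0.449, -0.138, 0.057], 0.46)]
top plain_barrel [([0.445, -0.307, 0.085], 0.44)]
top holder [([0.675, 0.528, 0.012], 0.8), ([0.555, -0.
[... 823 characters left out ...]
9245,  0.68908408, -0.1945897 ,  1.56529357,  0.15730184,
        0.90248386, -0.21510185]), 'qd': array([ 1.50516888e-03,  1.28467157e-04, -6.19630511e-04,  4.33945289e-04,
        4.21720241e-04, -1.33445833e-04,  3.75993224e-05]), 'joint_torque': array([ 5.65733342e-05, -5.27504361e+01, -1.26688007e+00, -1.53740430e+01,
       -5.18839178e-02, -5.96530554e-04,  1.21329830e-05]), 'tool_pos': array([0.24786322, 0.57377819, 0.30275412]), 'eef_rot': array([2.02485645e-01, 9.79285229e-01, 5.64362723e-05, 7.94559541e-06]), 'contact_force': array([ 1.28831028, -0.14448636, -1.02372288]), 'moment': array([ 0.00311742, -0.01091404,  0.04413092]), 'finger_force': 0.0, 'opening': 1.0019808248503026}
```

View pics/scene0.png

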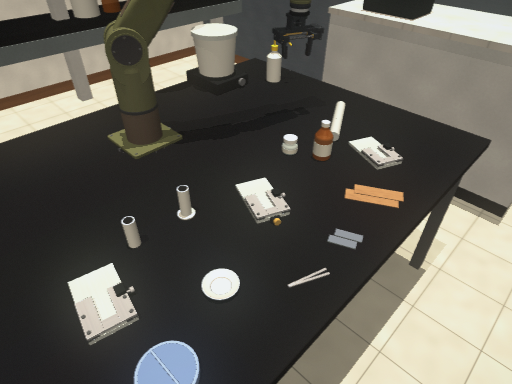

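View pics/top0.png

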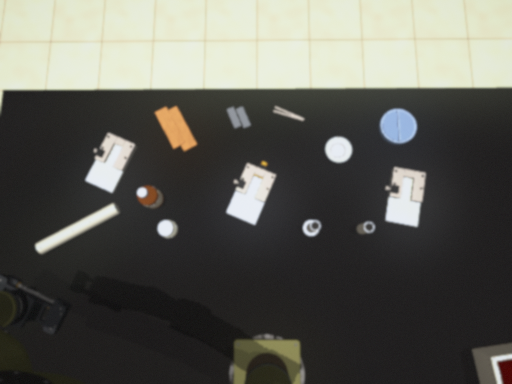

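The flanged barrel is at scene (185,203) / top (312,228), and the plain one is at scene (132,232). There are three holders, at scene (263,200), (103,300) and (377,152). The middle one, about 0.58 m from the base, is the nearest and the only one with a brass knob (277,221). I'll confirm this in one crop.

```bash
python3 - <<'E'
import cv2,numpy as np
a=cv2.imread("pics/top0.png")[150:240,215:335]; b=cv2.imread("pics/scene0.png")[165:240,165:305]
a=cv2.resize(a,(560,420),interpolation=cv2.INTER_CUBIC)[:, :400]
b=cv2.resize(b,(784,420),interpolation=cv2.INTER_CUBIC)
a=cv2.resize(cv2.imread("pics/top0.png")[155:235,220:330],(440,320),interpolation=cv2.INTER_CUBIC)
b=cv2.resize(cv2.imread("pics/scene0.png")[172:232,170:300],(780,360),interpolation=cv2.INTER_CUBIC)
cv2.imwrite("pics/crop0.png",np.vstack([cv2.resize(a,(330,240)).repeat(1,0) if 0 else np.hstack([cv2.resize(a,(330,240)),np.zeros((240,450,3),np.uint8)]),b]))
E
```

```text
(no output)
```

View pics/crop0.png

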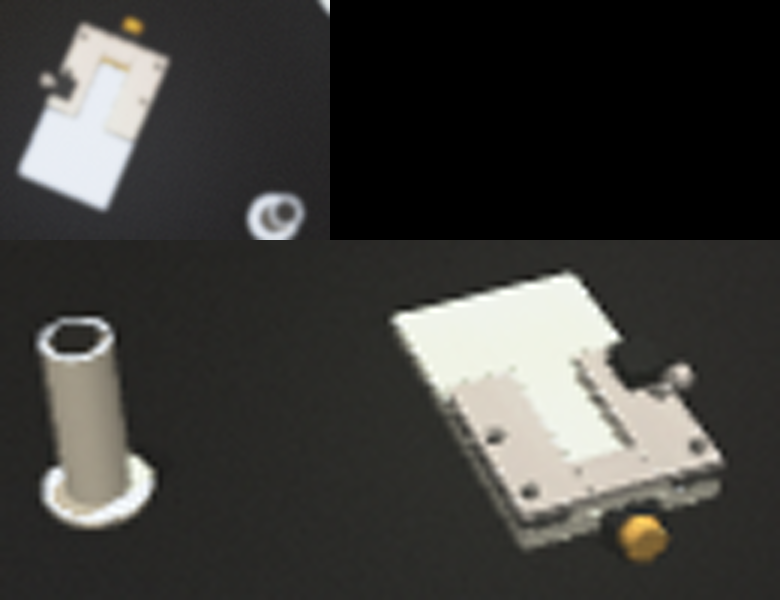

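Confirmed: the middle base has the knob and is nearest, and the flanged barrel is on its left in the crop. Next I'll fit the poses precisely.

```bash
cat > fit.py <<'E'
import cv2,numpy as np
from scipy.optimize import minimize
from scipy.spatial.transform import Rotation as R
from plant import r
K={c:r.get_calibration(c) for c in("scene","top")}
def proj(c,P):
    k=K[c]; p=(np.asarray(P,float)-k["eye"])@R.from_quat(k["rotation"]).as_matrix()
    p=p*[1,-1,-1]; q=p@k["intrinsics"].T; return q[:,:2]/q[:,2:]
S=8
def fill(m,p,v,off):  # p pixels
    q=((p-off+.5)*S*16-8).round().astype(np.int32); cv2.fillPoly(m,[q],v,shift=4)
def box(x0,x1,y0,y1,z): return np.array([[x0,y0,z],[x1,y0,z],[x1,y1,z],[x0,y1,z]])/1e3
def hpose(h):
    x,y,a=h; return lambda P: P@R.from_euler('z',a).as_matrix().T+[x,y,0]
def hlabels(c,h,shape,off):
    T=hpose(h); m=np.zeros((shape[0]*S,shape[1]*S),np.uint8)
    def hull(P,v): fill(m,cv2.convexHull(proj(c,T(P)).astype(np.float32))[:,0],v,off)
    hull(np.vstack([box(-90,90,-52,52,0),box(-90,90,-52,52,12)]),1)
    fill(m,proj(c,T(box(-90,90,-52,52,12))),2,off)
    hull(np.vstack([box(-10,90,-52,52,12),box(-10,90,-52,52,24.5)]),3)
    fill(m,proj(c,T(box(-10,90,-52,52,24.5))),4,off)
    fill(m,proj(c,T(box(-10,65,-17,17,24.5))),2,off)
    ig=np.zeros_like(m)
    for B in(np.vstack([box(-2,32,20,80,24.5),box(-2,32,20,80,40)]),np.vstack([box(88,125,-25,25,0),box(88,125,-25,25,40)]),box(50,70,-17,17,24.5)):
        fill(ig,cv2.convexHull(proj(c,T(B)).astype(np.float32))[:,0],1,off)
    return m,ig
def cost(c,im,lab,n,off,wt):
    A=np.stack([cv2.resize((lab==i).astype(np.float32),im.shape[1::-1],interpolation=cv2.INTER_AREA) for i in range(n)],-1)
    A=cv2.GaussianBlur(A,(0,0),.5)
    A=A.reshape(-1,n)*wt.reshape(-1,1); b=im.reshape(-1,3)*wt.reshape(-1,1)
    x=np.linalg.lstsq(A,b,rcond=None)[0]; return ((A@x-b)**2).sum()/wt.sum()
def fit_holder(c,img,h0):
    ctr=proj(c,[[h0[0],h0[1],.012]])[0].round().astype(int); off=ctr-48
    im=img[off[1]:off[1]+96,off[0]:off[0]+96].astype(float)
    _,ig=hlabels(c,h0,(96,96),off); wt=(cv2.resize(ig.astype(np.float32),(96,96),interpolation=cv2.INTER_AREA)==0).astype(float)
    o=proj(c,[[.462,-.15,.05]])[0]-off  # barrel
    yy,xx=np.mgrid[:96,:96]; wt[np.hypot(xx-o[0],yy-o[1])<32]=0
    f=lambda d: cost(c,im,hlabels(c,[h0[0]+d[0]/1e3,h0[1]+d[1]/1e3,h0[2]+d[2]/100],(96,96),off)[0],5,off,wt)
    s=minimize(f,[0,0,0],method="Nelder-Mead",options=dict(initial_simplex=[[0,0,0],[8,0,0],[0,8,0],[0,0,8]],xatol=.02,fatol=.01))
    return [h0[0]+s.x[0]/1e3,h0[1]+s.x[1]/1e3,h0[2]+s.x[2]/100],s.fun
a=np.linspace(0,2*np.pi,40,endpoint=False); circ=np.c_[np.cos(a),np.sin(a),0*a]
def blabels(c,b,shape,off):
    m=np.zeros((shape[0]*S,shape[1]*S),np.uint8); z0=b[2]
    def cyl(rad,za,zb,v):
        P=np.vstack([circ*rad+[b[0],b[1],z0+za],circ*rad+[b[0],b[1],z0+zb]])
        fill(m,cv2.convexHull(proj(c,P).astype(np.float32))[:,0],v,off)
    cyl(.026,0,.005,1); cyl(.026,.005,.005,2); cyl(.016,.005,.095,3); cyl(.016,.095,.095,4); cyl(.010,.095,.095,5)
    return m
def fit_barrel(c,img,b0,n=30):
    ctr=proj(c,[[b0[0],b0[1],b0[2]+.045]])[0].round().astype(int); off=ctr-n
    im=img[off[1]:off[1]+2*n,off[0]:off[0]+2*n].astype(float); wt=np.ones(im.shape[:2])
    f=lambda d: cost(c,im,blabels(c,[b0[0]+d[0]/1e3,b0[1]+d[1]/1e3,b0[2]],im.shape[:2],off),6,off,wt)
    s=minimize(f,[0,0],method="Nelder-Mead",options=dict(initial_simplex=[[0,0],[8,0],[0,8]],xatol=.02,fatol=.01))
    return [b0[0]+s.x[0]/1e3,b0[1]+s.x[1]/1e3],s.fun
E
python3 - <<'E'
from fit import *
for c in("top","scene"):
    im=cv2.imread(f"pics/{c}0.png")
    best=min((fit_holder(c,im,[.585,.05,y]) for y in(-.3,-.45)),key=lambda t:t[1]); print(c,np.round(best[0],4),best[1])
    best=min((fit_barrel(c,im,[x,-.148,0]) for x in(.445,.455,.465)),key=lambda t:t[1]); print(c,np.round(best[0],4),best[1])
E
```

```text
top [ 0.5667  0.0503 -0.4017] 282.5787521110076
top [ 0.4544 -0.1488] 204.88540371780232
scene [ 0.5683  0.0487 -0.4021] 377.31788846100926
scene [ 0.4563 -0.1489] 180.25278650967275
```

```bash
cat > plan.py <<'E'
import numpy as np
from plant import r
def psi():
    from scipy.spatial.transform import Rotation as R
    M=R.from_quat(r.get_state()["eef_rot"]).as_matrix(); return np.arctan2(M[1,1],M[0,1]),M
def ax(p): return np.array([[-np.sin(p),np.cos(p),0],[np.cos(p),np.sin(p),0],[0,0,-1]])
def rel(target,p=None,frm=None):
    s=r.get_state(); p=psi()[0] if p is None else p
    return ax(p)@(np.array(target)-(s["tool_pos"] if frm is None else frm))
E
python3 - <<'E'
from plan import *
p0,M=psi(); s=r.get_state(); p=np.degrees(p0); print(p,M.round(4).tolist())
pos=s["tool_pos"].copy(); W=np.array([[.46,.23,.28],[.4553,-.1488,.24]])
path=list(np.linspace(pos,W[0],11)[1:])+list(np.linspace(W[0],W[1],11)[1:])
dr=round((p+23.03)/20,2); T=[]
for w in path:
    t=(ax(np.radians(p))@(w-pos)).round(3); T.append(t.tolist()); pos=pos+ax(np.radians(p)).T@t; p-=dr
print(T,dr,pos,p)
E
```

```text
66.63529882777682 [[-0.918, 0.3966, 0.0], [0.3966, 0.918, 0.0001], [0.0, 0.0001, -1.0]]
[[-0.033, -0.023, 0.002], [-0.035, -0.021, 0.003], [-0.036, -0.017, 0.002], [-0.038, -0.015, 0.002], [-0.038, -0.012, 0.002], [-0.04, -0.009, 0.003], [-0.04, -0.005, 0.002], [-0.04, -0.003, 0.002], [-0.041, 0.001, 0.002], [-0.04, 0.003, 0.003], [-0.035, -0.014, 0.004], [-0.036, -0.012, 0.004], [-0.037, -0.009, 0.004], [-0.037, -0.006, 0.004], [-0.038, -0.003, 0.004], [-0.038, 0.0, 0.004], [-0.037, 0.003, 0.004], [-0.038, 0.006, 0.004], [-0.037, 0.008, 0.004], [-0.036, 0.012, 0.004]] 4.48 [ 0.45530852 -0.14900513  0.23975412] -22.96470117222321
```

Request:
play_rows(
  translation=[
    [-0.033,-0.023,0.002],
    [-0.035,-0.021,0.003],
    [-0.036,-0.017,0.002],
    [-0.038,-0.015,0.002],
    [-0.038,-0.012,0.002],
    [-0.04,-0.009,0.003],
    [-0.04,-0.005,0.002],
    [-0.04,-0.003,0.002],
    [-0.041,0.001,0.002],
    [-0.04,0.003,0.003],
    [-0.035,-0.014,0.004],
    [-0.036,-0.012,0.004],
    [-0.037,-0.009,0.004],
    [-0.037,-0.006,0.004],
    [-0.038,-0.003,0.004],
    [-0.038,0.0,0.004],
    [-0.037,0.003,0.004],
    [-0.038,0.006,0.004],
    [-0.037,0.008,0.004],
    [-0.036,0.012,0.004],
  ],
  delta_rot=[
    [0,0,4.48],
    [0,0,4.48],
    [0,0,4.48],
    [0,0,4.48],
    [0,0,4.48],
    [0,0,4.48],
    [0,0,4.48],
    [0,0,4.48],
    [0,0,4.48],
    [0,0,4.48],
    [0,0,4.48],
    [0,0,4.48],
    [0,0,4.48],
    [0,0,4.48],
    [0,0,4.48],
    [0,0,4.48],
    [0,0,4.48],
    [0,0,4.48],
    [0,0,4.48],
    [0,0,4.48],
  ],
  grip=[1,1,1,1,1,1,1,1,1,1,1,1,1,1,1,1,1,1,1,1],
)

```text
clock: 3.5
tool_pos: [0.4555, -0.1502, 0.2397]
eef_rot: [0.834, 0.551, 0.0, 0.0]
contact_force: [0.8, 0.2, -0.8]
opening: 0.996
finger_force: 0.0
```

```bash
python3 - <<'E'
from plan import *
p,M=psi(); s=r.get_state(); print(s["clock"],s["tool_pos"],np.degrees(p),M.round(4).tolist(),s["q"].round(2),s["contact_force"])
print(rel([.4553,-.1488,.102]))
E
```

```text
3.5 [ 0.45548765 -0.15017017  0.23972057] -23.09459626762527 [[0.3923, 0.9199, 0.0007], [0.9199, -0.3923, 0.0001], [0.0004, 0.0006, -1.0]] [ 0.16  0.61  0.09  2.07 -0.12  0.47 -0.06] [ 0.82188148  0.19105955 -0.77784171]
[ 0.00118675 -0.00071006  0.13772057]
```

Request:
play_rows(
  translation=[
    [0.001,0,0.02],
    [0,0,0.02],
    [0,0,0.02],
    [0,0,0.02],
    [0,0,0.02],
    [0,0,0.02],
    [0,0,0.012],
    [0,0,0.005],
    [0,0,0],
  ],
  delta_rot=[
    [0,0,0],
    [0,0,0],
    [0,0,0],
    [0,0,0],
    [0,0,0],
    [0,0,0],
    [0,0,0],
    [0,0,0],
    [0,0,0],
  ],
  grip=[1,1,1,1,1,1,1,1,1],
  squeeze=30,
)

```text
clock: 4.62
tool_pos: [0.4558, -0.1481, 0.1028]
eef_rot: [0.834, 0.552, 0.0, 0.0]
contact_force: [-0.2, -0.5, -0.4]
opening: 1.0
finger_force: 0.0
```

Request:
play_rows(
  translation=[
    [0,0,0],
    [0,0,0],
    [0,0,0],
    [0,0,0],
    [0,0,0],
    [0,0,0],
    [0,0,0],
    [0,0,0],
  ],
  delta_rot=[
    [0,0,0],
    [0,0,0],
    [0,0,0],
    [0,0,0],
    [0,0,0],
    [0,0,0],
    [0,0,0],
    [0,0,0],
  ],
  grip=[0.3,0,-0.2,-0.4,-1,-1,-1,-1],
  squeeze=30,
)

```text
clock: 5.62
tool_pos: [0.4553, -0.148, 0.1026]
eef_rot: [0.834, 0.552, -0.0, -0.0]
contact_force: [-0.7, 0.6, 1.1]
opening: 0.356
finger_force: 30.0
```

```bash
python3 - <<'E'
from plan import *
s=r.get_state(); t=s["tool_pos"].copy(); t[2]=.16; print(rel([.5169,.0719,.15],frm=t),np.degrees(psi()[0]))
E
```

```text
[ 0.22646316 -0.02905507  0.01      ] -22.965539082273594
```

Request:
play_rows(
  translation=[
    [0,0,-0.005],
    [0,0,-0.012],
    [0,0,-0.02],
    [0,0,-0.02],
    [0.012,-0.002,0],
    [0.024,-0.003,0],
    [0.03,-0.004,0],
    [0.032,-0.004,0],
    [0.032,-0.004,0],
    [0.032,-0.004,0],
    [0.03,-0.004,0.005],
    [0.02,-0.003,0.005],
    [0.0145,-0.001,0],
    [0,0,0],
    [0,0,0],
    [0,0,0],
  ],
  delta_rot=[
    [0,0,0],
    [0,0,0],
    [0,0,0],
    [0,0,0],
    [0,0,0],
    [0,0,0],
    [0,0,0],
    [0,0,0],
    [0,0,0],
    [0,0,0],
    [0,0,0],
    [0,0,0],
    [0,0,0],
    [0,0,0],
    [0,0,0],
    [0,0,0],
  ],
  grip=[-1,-1,-1,-1,-1,-1,-1,-1,-1,-1,-1,-1,-1,-1,-1,-1],
)

```text
clock: 7.62
tool_pos: [0.5172, 0.0706, 0.1499]
eef_rot: [0.834, 0.551, -0.0, 0.0]
contact_force: [0.6, 0.3, -1.2]
opening: 0.351
finger_force: 30.0
```

```bash
python3 - <<'E'
from fit import *
from plan import psi
s=r.get_state(); print(s["clock"],s["tool_pos"],np.degrees(psi()[0]),s["contact_force"],s["opening"])
for c in("scene","top"): 
    im=r.snapshot(c); cv2.imwrite(f"pics/{c}1.png",im)
ctr=proj("scene",[s["tool_pos"]-[0,0,.1]])[0].round().astype(int); print(ctr)
o=ctr-[60,50]; im=cv2.imread("pics/scene1.png")[o[1]:o[1]+90,o[0]:o[0]+120]; print(o)
t=cv2.imread("pics/top1.png")[150:240,215:335]
cv2.imwrite("pics/crop1.png",cv2.resize(im,(800,600),interpolation=cv2.INTER_CUBIC))
E
```

```text
7.625 [0.51721716 0.07058853 0.14988537] -23.070403205072974 [ 0.56868628  0.30906786 -1.24124271] 0.3509731585937502
[254 177]
[194 127]
```

View pics/crop1.png

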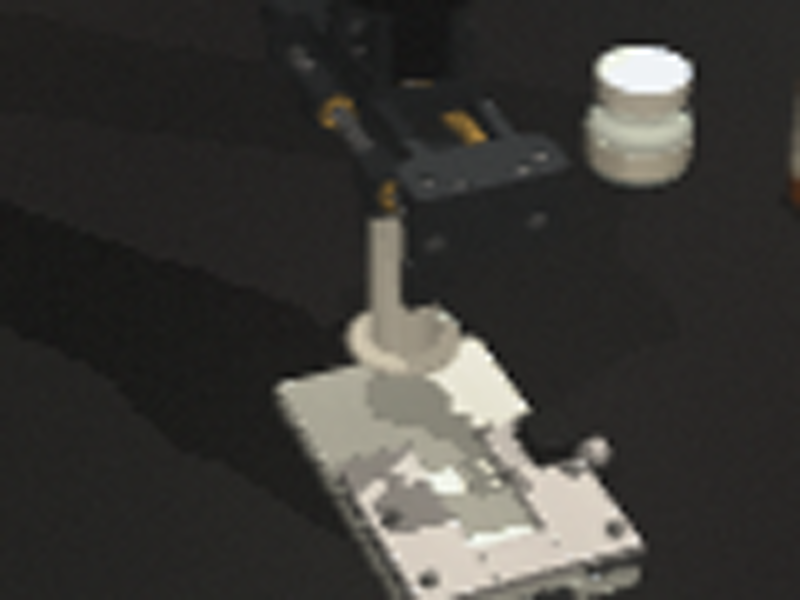

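Gripper holds the barrel upright over the apron (flange at crop 347–462 × 373). Next I'll compare that with the projected flange for the lateral offset.

```bash
python3 - <<'E'
from fit import *
im=cv2.imread("pics/scene1.png"); p=np.array([.51722,.07059]); z=.1499-.1026
# flange outline: model labels flange vs surroundings, only local edge score: gradient along predicted hull
g=cv2.GaussianBlur(cv2.cvtColor(im,cv2.COLOR_BGR2GRAY).astype(np.float32),(0,0),.7)
gx,gy=cv2.Sobel(g,cv2.CV_32F,1,0),cv2.Sobel(g,cv2.CV_32F,0,1); G=np.hypot(gx,gy)
def sc(d):
    P=np.vstack([circ*.026+[p[0]+d[0],p[1]+d[1],z],circ*.026+[p[0]+d[0],p[1]+d[1],z+.005]])
    h=cv2.convexHull(proj("scene",P).astype(np.float32)); 
    q=h[:,0]; q=np.vstack([np.linspace(q[i],q[(i+1)%len(q)],6)[:-1] for i in range(len(q))]).astype(np.float32)
    v=cv2.remap(np.minimum(G,120),q[:,0].copy(),q[:,1].copy(),cv2.INTER_LINEAR); return v.mean()
R_=np.arange(-.007,.0071,.0005); S_=np.array([[sc((a,b)) for b in R_] for a in R_])
i=np.dstack(np.unravel_index(np.argsort(-S_.ravel())[:8],S_.shape))[0]; print([(R_[a]*1e3,R_[b]*1e3,S_[a,b].round(1)) for a,b in i])
q=proj("scene",circ*.026+[*p,z]); print(q.min(0),q.max(0)); q=proj("scene",circ*.026+[*p,z+.005]); print(q.min(0),q.max(0))
E
```

```text
[(np.float64(2.499999999999991), np.float64(0.4999999999999935), np.float32(114.2)), (np.float64(1.9999999999999922), np.float64(-6.071532165918825e-15), np.float32(114.2)), (np.float64(1.9999999999999922), np.float64(0.4999999999999935), np.float32(114.2)), (np.float64(1.4999999999999936), np.float64(0.4999999999999935), np.float32(114.1)), (np.float64(1.9999999999999922), np.float64(0.9999999999999931), np.float32(114.1)), (np.float64(2.499999999999991), np.float64(0.9999999999999931), np.float32(114.1)), (np.float64(1.4999999999999936), np.float64(-6.071532165918825e-15), np.float32(114.1)), (np.float64(1.4999999999999936), np.float64(0.9999999999999931), np.float32(114.1))]
[245.77784595 172.55414364] [262.67673005 182.73339611]
[245.76414507 171.26166597] [262.71115597 181.42213728]
```

Request:
play_rows(
  translation=[
    [0,0,0.01],
    [0,0,0.012],
    [0,0,0.007],
    [0,0,0.003],
    [0,0,0.001],
    [0,0,0],
  ],
  delta_rot=[
    [0,0,0],
    [0,0,0],
    [0,0,0],
    [0,0,0],
    [0,0,0],
    [0,0,0],
  ],
  grip=[-1,-1,-1,-1,-1,-1],
)

```text
clock: 8.48
tool_pos: [0.5175, 0.0718, 0.1168]
eef_rot: [0.834, 0.552, 0.0, 0.0]
contact_force: [0.1, -0.5, -0.9]
opening: 0.352
finger_force: 30.0
```

Request:
play_rows(
  translation=[
    [0,0,0.001],
    [0,0,0.001],
    [0,0,0],
  ],
  delta_rot=[
    [0,0,0],
    [0,0,0],
    [0,0,0],
  ],
  grip=[-1,-1,-1],
)

```text
clock: 8.85
tool_pos: [0.5174, 0.0718, 0.1147]
eef_rot: [0.834, 0.552, 0.0, -0.0]
contact_force: [0.6, 0.5, -1.6]
opening: 0.357
finger_force: 30.0
```

Request:
play_rows(
  translation=[
    [0,0,0.0005],
    [0,0,0.0005],
    [0,0,0],
    [0,0,0],
  ],
  delta_rot=[
    [0,0,0],
    [0,0,0],
    [0,0,0],
    [0,0,0],
  ],
  grip=[-1,-1,-1,-1],
)

```text
clock: 9.35
tool_pos: [0.5173, 0.0718, 0.1146]
eef_rot: [0.834, 0.552, 0.0, -0.0]
contact_force: [-2.2, -0.4, 8.5]
opening: 0.351
finger_force: 30.0
```

Request:
play_rows(
  translation=[
    [0,0,0.0005],
    [0,0,0.0005],
    [0,0,0],
    [0,0,0],
  ],
  delta_rot=[
    [0,0,0],
    [0,0,0],
    [0,0,0],
    [0,0,0],
  ],
  grip=[-1,-1,-1,-1],
)

```text
clock: 9.85
tool_pos: [0.5173, 0.0718, 0.1145]
eef_rot: [0.834, 0.552, 0.001, -0.0]
contact_force: [-2.8, 0.6, 18.1]
opening: 0.356
finger_force: 30.0
```

Request:
play_rows(
  translation=[
    [0,0,-0.0024],
    [0,0.003,0],
    [0,0.005,0],
    [0,0.005,0],
    [0,0.003,0],
    [0,0,0],
  ],
  delta_rot=[
    [0,0,0],
    [0,0,0],
    [0,0,0],
    [0,0,0],
    [0,0,0],
    [0,0,0],
  ],
  grip=[-1,-1,-1,-1,-1,-1],
)

```text
clock: 10.6
tool_pos: [0.5324, 0.0653, 0.115]
eef_rot: [0.834, 0.552, 0.0, 0.0]
contact_force: [-1.4, -0.2, -2.1]
opening: 0.361
finger_force: 30.0
```

Request:
play_rows(
  translation=[
    [0,0.002,0],
    [0,0.002,0],
    [0,0.002,0],
    [0,0,0],
  ],
  delta_rot=[
    [0,0,0],
    [0,0,0],
    [0,0,0],
    [0,0,0],
  ],
  grip=[-1,-1,-1,-1],
)

```text
clock: 11.1
tool_pos: [0.5378, 0.0631, 0.1151]
eef_rot: [0.834, 0.552, 0.0, 0.0]
contact_force: [-0.3, 0.0, -1.2]
opening: 0.355
finger_force: 30.0
```

Request:
play_rows(
  translation=[
    [0,0.002,0],
    [0,0.002,0],
    [0,0.001,0],
    [0,0,0],
  ],
  delta_rot=[
    [0,0,0],
    [0,0,0],
    [0,0,0],
    [0,0,0],
  ],
  grip=[-1,-1,-1,-1],
)

```text
clock: 11.6
tool_pos: [0.5423, 0.0612, 0.1151]
eef_rot: [0.834, 0.552, 0.0, -0.0]
contact_force: [0.1, -0.0, -1.7]
opening: 0.353
finger_force: 30.0
```

Request:
play_rows(
  translation=[
    [0,0.0015,0],
    [0,0.0015,0],
    [0,0,0],
  ],
  delta_rot=[
    [0,0,0],
    [0,0,0],
    [0,0,0],
  ],
  grip=[-1,-1,-1],
)

```text
clock: 11.98
tool_pos: [0.5452, 0.06, 0.1151]
eef_rot: [0.834, 0.552, 0.0, 0.0]
contact_force: [0.2, 0.1, -1.8]
opening: 0.358
finger_force: 30.0
```

Request:
play_rows(
  translation=[
    [0,0.0015,0],
    [0,0.0015,0],
    [0,0,0],
  ],
  delta_rot=[
    [0,0,0],
    [0,0,0],
    [0,0,0],
  ],
  grip=[-1,-1,-1],
)

```text
clock: 12.35
tool_pos: [0.5479, 0.0588, 0.1151]
eef_rot: [0.834, 0.552, 0.0, 0.0]
contact_force: [-0.2, -0.0, -1.5]
opening: 0.358
finger_force: 30.0
```

Request:
play_rows(
  translation=[
    [0,0.0015,0],
    [0,0.0015,0],
    [0,0,0],
  ],
  delta_rot=[
    [0,0,0],
    [0,0,0],
    [0,0,0],
  ],
  grip=[-1,-1,-1],
)

```text
clock: 12.72
tool_pos: [0.5507, 0.0576, 0.1151]
eef_rot: [0.834, 0.552, 0.0, 0.0]
contact_force: [0.1, -0.2, -1.6]
opening: 0.354
finger_force: 30.0
```

Request:
play_rows(
  translation=[
    [0,0.0015,0],
    [0,0.0015,0],
    [0,0,0],
  ],
  delta_rot=[
    [0,0,0],
    [0,0,0],
    [0,0,0],
  ],
  grip=[-1,-1,-1],
)

```text
clock: 13.1
tool_pos: [0.5534, 0.0565, 0.1151]
eef_rot: [0.834, 0.552, 0.0, 0.0]
contact_force: [0.1, 0.1, -0.4]
opening: 0.356
finger_force: 30.0
```

Request:
play_rows(
  translation=[
    [0,0.0015,0],
    [0,0.0015,0],
    [0,0,0],
  ],
  delta_rot=[
    [0,0,0],
    [0,0,0],
    [0,0,0],
  ],
  grip=[-1,-1,-1],
)

```text
clock: 13.48
tool_pos: [0.5562, 0.0553, 0.1151]
eef_rot: [0.834, 0.552, 0.0, 0.0]
contact_force: [0.4, 0.4, -0.5]
opening: 0.353
finger_force: 30.0
```

Request:
play_rows(
  translation=[
    [0,0.0015,0],
    [0,0.0015,0],
    [0,0,0],
  ],
  delta_rot=[
    [0,0,0],
    [0,0,0],
    [0,0,0],
  ],
  grip=[-1,-1,-1],
)

```text
clock: 13.85
tool_pos: [0.559, 0.0542, 0.1151]
eef_rot: [0.834, 0.552, 0.0, 0.0]
contact_force: [-0.3, -0.4, -0.8]
opening: 0.354
finger_force: 30.0
```

Request:
play_rows(
  translation=[
    [0,0.0015,0],
    [0,0.0015,0],
    [0,0.001,0],
    [0,0,0],
  ],
  delta_rot=[
    [0,0,0],
    [0,0,0],
    [0,0,0],
    [0,0,0],
  ],
  grip=[-1,-1,-1,-1],
)

```text
clock: 14.35
tool_pos: [0.5626, 0.0526, 0.1151]
eef_rot: [0.834, 0.552, 0.0, -0.0]
contact_force: [-0.0, -0.2, -2.0]
opening: 0.356
finger_force: 30.0
```

Request:
play_rows(
  translation=[
    [0,0.0015,0],
    [0,0.0015,0],
    [0,0,0],
  ],
  delta_rot=[
    [0,0,0],
    [0,0,0],
    [0,0,0],
  ],
  grip=[-1,-1,-1],
)

```text
clock: 14.72
tool_pos: [0.5646, 0.0513, 0.1149]
eef_rot: [0.834, 0.552, -0.001, -0.0]
contact_force: [-2.3, -0.6, 0.0]
opening: 0.352
finger_force: 30.0
```

Request:
play_rows(
  translation=[
    [0,0.0015,0],
    [0,0.0015,0],
    [0,0,0],
  ],
  delta_rot=[
    [0,0,0],
    [0,0,0],
    [0,0,0],
  ],
  grip=[-1,-1,-1],
)

```text
clock: 15.1
tool_pos: [0.5656, 0.0507, 0.1148]
eef_rot: [0.834, 0.552, -0.002, -0.002]
contact_force: [-6.4, 0.8, 3.2]
opening: 0.357
finger_force: 30.0
```

Request:
play_rows(
  translation=[
    [0,0.0015,0],
    [0,0.0015,0],
    [0,0,0],
  ],
  delta_rot=[
    [0,0,0],
    [0,0,0],
    [0,0,0],
  ],
  grip=[-1,-1,-1],
)

```text
clock: 15.48
tool_pos: [0.5663, 0.0504, 0.1149]
eef_rot: [0.833, 0.553, -0.004, -0.004]
contact_force: [-10.9, 2.1, 7.6]
opening: 0.358
finger_force: 30.0
```

Request:
play_rows(
  translation=[
    [0,0.0015,0],
    [0,0.0015,0],
    [0,0,0],
  ],
  delta_rot=[
    [0,0,0],
    [0,0,0],
    [0,0,0],
  ],
  grip=[-1,-1,-1],
)

```text
clock: 15.85
tool_pos: [0.5669, 0.0502, 0.115]
eef_rot: [0.833, 0.553, -0.006, -0.006]
contact_force: [-14.0, 4.1, 12.3]
opening: 0.356
finger_force: 30.0
```

```bash
python3 - <<'E'
from plan import *
p,M=psi(); s=r.get_state(); print(M[:,2],np.degrees(p)); A=ax(np.radians(-23.03)); print("F tool",A@s["contact_force"],"M",A@s["moment"]); print("tip dir tool",A@M[:,2])
E
```

```text
[-0.01550727  0.00319557 -0.99987465] -22.834427597150697
F tool [ -1.66323254 -14.4761159  -12.32965554] M [ 3.48419938 -0.60125941 -0.09761288]
tip dir tool [-0.00312577 -0.01552149  0.99987465]
```

Request:
play_rows(
  translation=[
    [0,0,-0.0008],
    [0,0,0],
    [0,0,0],
  ],
  delta_rot=[
    [-0.5,0,0],
    [-0.5,0,0],
    [0,0,0],
  ],
  grip=[-1,-1,-1],
  squeeze=40,
)

```text
clock: 16.23
tool_pos: [0.5696, 0.0489, 0.115]
eef_rot: [0.833, 0.553, 0.001, 0.004]
contact_force: [-7.0, 2.4, -0.7]
opening: 0.352
finger_force: 40.0
```

```bash
cat > st.py <<'E'
from plan import *
p,M=psi(); s=r.get_state(); A=ax(np.radians(-23.03)); h=A@(s["tool_pos"]+M[:,2]*.1-[.5675,.0495,.0])
print("foot along,lat",(h[1]*1e3).round(2),(h[0]*1e3).round(2),"z",s["tool_pos"][2].round(4),"F",(A@s["contact_force"]).round(1),"tip",(A@M[:,2])[:2].round(4),"op",s["opening"].round(3),s["clock"])
E
python3 st.py
```

```text
Traceback (most recent call last):
  File "st.py", line 3, in <module>
    print("foot along,lat",(h[1]*1e3).round(2),(h[0]*1e3).round(2),"z",s["tool_pos"][2].round(4),"F",(A@s["contact_force"]).round(1),"tip",(A@M[:,2])[:2].round(4),"op",s["opening"].round(3),s["clock"])
                                                                                                                                                                        ^^^^^^^^^^^^^^^^^^
AttributeError: 'float' object has no attribute 'round'
```

```bash
sed -i 's/s\["opening"\].round(3),s/s["opening"],s/; s/"F",(A/"F xyz tool (x=lat,y=along)",(A/' st.py; python3 st.py
```

```text
foot along,lat 3.04 0.0 z 0.115 F xyz tool (x=lat,y=along) [-0.5 -7.4  0.7] tip [-0.0026  0.0086] op 0.3524971510573837 16.225
```

Request:
play_rows(
  translation=[
    [0,0.0015,0],
    [0,0.0015,0],
    [0,0,0],
  ],
  delta_rot=[
    [0,0,0],
    [0,0,0],
    [0,0,0],
  ],
  grip=[-1,-1,-1],
)

```text
clock: 16.6
tool_pos: [0.5728, 0.0475, 0.1149]
eef_rot: [0.833, 0.553, 0.001, 0.005]
contact_force: [-6.2, 1.1, -1.2]
opening: 0.354
finger_force: 40.0
```

```bash
python3 st.py
```

```text
foot along,lat 6.53 -0.01 z 0.1149 F xyz tool (x=lat,y=along) [-1.5 -6.1  1.2] tip [-0.0025  0.0092] op 0.35413850034442507 16.6
```

Sliding well now. I'll continue past the catch (x = 17).

Request:
play_rows(
  translation=[
    [0,0.0015,0],
    [0,0.0015,0],
    [0,0.0015,0],
    [0,0,0],
  ],
  delta_rot=[
    [0,0,0],
    [0,0,0],
    [0,0,0],
    [0,0,0],
  ],
  grip=[-1,-1,-1,-1],
)

```text
clock: 17.1
tool_pos: [0.5775, 0.0455, 0.115]
eef_rot: [0.834, 0.552, 0.002, 0.005]
contact_force: [-4.4, 0.5, -1.4]
opening: 0.353
finger_force: 40.0
```

Request:
play_rows(
  translation=[
    [0,0.0015,0],
    [0,0.0015,0],
    [0,0.001,0],
    [0,0,0],
  ],
  delta_rot=[
    [0,0,0],
    [0,0,0],
    [0,0,0],
    [0,0,0],
  ],
  grip=[-1,-1,-1,-1],
)

```text
clock: 17.6
tool_pos: [0.5818, 0.0437, 0.1153]
eef_rot: [0.834, 0.552, 0.003, 0.006]
contact_force: [-5.3, 1.3, -1.9]
opening: 0.353
finger_force: 40.0
```

```bash
python3 st.py
```

```text
foot along,lat 16.67 0.06 z 0.1153 F xyz tool (x=lat,y=along) [-0.9 -5.4  1.9] tip [-0.002   0.0122] op 0.3525166274639834 17.6
```

Request:
play_rows(
  translation=[
    [0,0.0015,0],
    [0,0.0015,0],
    [0,0.0015,0],
    [0,0.0015,0],
    [0,0,0],
  ],
  delta_rot=[
    [0,0,0],
    [0,0,0],
    [0,0,0],
    [0.3,0,0],
    [0.3,0,0],
  ],
  grip=[-1,-1,-1,-1,-1],
)

```text
clock: 18.23
tool_pos: [0.5899, 0.0403, 0.1161]
eef_rot: [0.834, 0.552, 0.002, 0.003]
contact_force: [-3.2, -2.7, -5.5]
opening: 0.353
finger_force: 40.0
```

```bash
python3 st.py
```

```text
foot along,lat 25.01 0.23 z 0.1161 F xyz tool (x=lat,y=along) [-3.8 -1.9  5.5] tip [-0.0007  0.0075] op 0.35305148256665725 18.225
```

Request:
play_rows(
  translation=[
    [0,0,0.0005],
    [0,0.001,0.0005],
    [0,0.0015,0],
    [0,0,0],
  ],
  delta_rot=[
    [0.2,0,0],
    [0.2,0,0],
    [0,0,0],
    [0,0,0],
  ],
  grip=[-1,-1,-1,-1],
)

```text
clock: 18.73
tool_pos: [0.5929, 0.0397, 0.1155]
eef_rot: [0.834, 0.552, 0.001, 0.001]
contact_force: [-0.7, -4.9, -1.7]
opening: 0.347
finger_force: 40.0
```

```bash
python3 st.py
```

```text
foot along,lat 27.42 0.93 z 0.1155 F xyz tool (x=lat,y=along) [-4.8  1.3  1.7] tip [0.0004 0.0022] op 0.34743313414555294 18.725
```

Request:
play_rows(
  translation=[
    [-0.0005,0.001,0],
    [0,0.001,0],
    [0,0.001,0],
    [0,0.001,0],
    [0,0,0],
  ],
  delta_rot=[
    [0,0,0],
    [0,0,0],
    [0,0,0],
    [0,0,0],
    [0,0,0],
  ],
  grip=[-1,-1,-1,-1,-1],
)

```text
clock: 19.35
tool_pos: [0.5958, 0.0382, 0.1152]
eef_rot: [0.834, 0.552, 0.0, 0.0]
contact_force: [-1.2, -3.1, -2.1]
opening: 0.353
finger_force: 40.0
```

```bash
python3 st.py
```

```text
foot along,lat 30.47 0.7 z 0.1152 F xyz tool (x=lat,y=along) [-3.3  0.1  2.1] tip [0.0004 0.0006] op 0.35346436303713624 19.35
```

Request:
play_rows(
  translation=[
    [-0.0003,0.001,0],
    [0,0.001,0],
    [0,0.001,0],
    [0,0,0],
  ],
  delta_rot=[
    [0,0,0],
    [0,0,0],
    [0,0,0],
    [0,0,0],
  ],
  grip=[-1,-1,-1,-1],
)

```text
clock: 19.85
tool_pos: [0.5985, 0.0369, 0.1153]
eef_rot: [0.834, 0.552, 0.0, 0.0]
contact_force: [-0.9, -3.6, -2.0]
opening: 0.355
finger_force: 40.0
```

Request:
play_rows(
  translation=[
    [0,0.001,0],
    [0,0.001,0],
    [0,0,0],
  ],
  delta_rot=[
    [0,0,0],
    [0,0,0],
    [0,0,0],
  ],
  grip=[-1,-1,-1],
)

```text
clock: 20.23
tool_pos: [0.5989, 0.0366, 0.1152]
eef_rot: [0.834, 0.552, -0.001, -0.001]
contact_force: [-4.8, -1.1, 3.0]
opening: 0.354
finger_force: 40.0
```

```bash
python3 st.py
```

```text
foot along,lat 33.7 0.44 z 0.1152 F xyz tool (x=lat,y=along) [-2.8 -4.  -3. ] tip [ 0.     -0.0026] op 0.35415689432218583 20.225
```

Request:
play_rows(
  translation=[
    [0,0.001,0],
    [0,0.001,0],
    [0,0,0],
  ],
  delta_rot=[
    [0,0,0],
    [-0.1,0,0],
    [0,0,0],
  ],
  grip=[-1,-1,-1],
)

```text
clock: 20.6
tool_pos: [0.5993, 0.0365, 0.115]
eef_rot: [0.833, 0.553, -0.001, -0.002]
contact_force: [-8.0, 0.7, 4.9]
opening: 0.354
finger_force: 40.0
```

```bash
python3 st.py
```

```text
foot along,lat 33.86 0.42 z 0.115 F xyz tool (x=lat,y=along) [-2.5 -7.7 -4.9] tip [-0.0005 -0.0045] op 0.3538493893728038 20.6
```

Request:
play_rows(
  translation=[
    [0,0.001,-0.0005],
    [0,0.001,0],
    [0,0,0],
  ],
  delta_rot=[
    [-0.1,0,0],
    [-0.1,0,0],
    [0,0,0],
  ],
  grip=[-1,-1,-1],
)

```text
clock: 20.98
tool_pos: [0.5994, 0.0365, 0.115]
eef_rot: [0.833, 0.553, -0.002, -0.002]
contact_force: [-9.8, 3.2, 4.6]
opening: 0.355
finger_force: 40.0
```

```bash
python3 st.py
```

```text
foot along,lat 33.92 0.43 z 0.115 F xyz tool (x=lat,y=along) [ -0.9 -10.2  -4.6] tip [-0.0012 -0.0052] op 0.3547480211001739 20.975
```

Request:
play_rows(
  translation=[
    [0,0.0005,-0.0006],
    [0,0,0],
    [0,0,0],
    [0,0,0],
  ],
  delta_rot=[
    [-0.2,0,0],
    [-0.1,0,0],
    [0,0,0],
    [0,0,0],
  ],
  grip=[-1,-1,-1,-1],
)

```text
clock: 21.48
tool_pos: [0.5992, 0.0366, 0.115]
eef_rot: [0.833, 0.553, -0.001, -0.0]
contact_force: [-11.2, 2.1, 3.6]
opening: 0.351
finger_force: 40.0
```

```bash
python3 st.py
```

```text
foot along,lat 33.99 0.39 z 0.115 F xyz tool (x=lat,y=along) [ -2.4 -11.1  -3.6] tip [-0.0016 -0.0017] op 0.3508258741568186 21.475
```

Request:
play_rows(
  translation=[
    [0,0.0007,-0.0004],
    [0,0,0],
    [0,0,0],
    [0,0,0],
  ],
  delta_rot=[
    [-0.1,0,0],
    [0,0,0],
    [0,0,0],
    [0,0,0],
  ],
  grip=[-1,-1,-1,-1],
)

```text
clock: 21.98
tool_pos: [0.5992, 0.0367, 0.1151]
eef_rot: [0.833, 0.553, -0.001, -0.0]
contact_force: [-11.3, 3.0, 0.9]
opening: 0.354
finger_force: 40.0
```

```bash
python3 st.py
```

```text
foot along,lat 34.05 0.4 z 0.1151 F xyz tool (x=lat,y=along) [ -1.7 -11.6  -0.9] tip [-0.0019 -0.0015] op 0.3541394026740513 21.975
```

Request:
play_rows(
  translation=[
    [0,-0.001,0],
    [0,-0.001,0],
    [0,-0.001,0],
    [0,0,0],
  ],
  delta_rot=[
    [0.1,0,0],
    [0.1,0,0],
    [0,0,0],
    [0,0,0],
  ],
  grip=[-1,-1,-1,-1],
)

```text
clock: 22.48
tool_pos: [0.5988, 0.0367, 0.1151]
eef_rot: [0.833, 0.553, -0.0, 0.001]
contact_force: [-6.4, 1.2, -4.1]
opening: 0.353
finger_force: 40.0
```

```bash
python3 st.py
```

```text
foot along,lat 33.87 0.37 z 0.1151 F xyz tool (x=lat,y=along) [-1.4 -6.3  4.1] tip [-0.0012  0.0008] op 0.3532477393817889 22.475
```

Request:
play_rows(
  translation=[
    [0,-0.001,0.0006],
    [0,-0.001,0.0004],
    [0,0,0],
    [0,0,0],
  ],
  delta_rot=[
    [0.1,0,0],
    [0.1,0,0],
    [0,0,0],
    [0,0,0],
  ],
  grip=[-1,-1,-1,-1],
)

```text
clock: 22.98
tool_pos: [0.5987, 0.0368, 0.115]
eef_rot: [0.834, 0.552, 0.0, 0.001]
contact_force: [-4.7, -0.3, -2.1]
opening: 0.356
finger_force: 40.0
```

```bash
python3 st.py
```

```text
foot along,lat 33.82 0.43 z 0.115 F xyz tool (x=lat,y=along) [-2.1 -4.2  2.1] tip [-0.0003  0.0015] op 0.35557139668492677 22.975
```

Request:
play_rows(
  translation=[
    [0,-0.001,0.0004],
    [0,0,0],
    [0,0,0],
    [0,0,0],
  ],
  delta_rot=[
    [0.1,0,0],
    [0,0,0],
    [0,0,0],
    [0,0,0],
  ],
  grip=[-1,-1,-1,-1],
  squeeze=5,
)

```text
clock: 23.48
tool_pos: [0.5991, 0.0367, 0.1152]
eef_rot: [0.834, 0.552, 0.001, 0.001]
contact_force: [-4.1, 0.7, -1.5]
opening: 0.367
finger_force: 5.0
```

Request:
play_rows(
  translation=[
    [0,0,0],
    [0,0,0],
    [0,0,0],
    [0,0,0],
    [0,0,0],
    [0,0,0],
    [0,0,0],
    [0,0,0],
  ],
  delta_rot=[
    [0,0,0],
    [0,0,0],
    [0,0,0],
    [0,0,0],
    [0,0,0],
    [0,0,0],
    [0,0,0],
    [0,0,0],
  ],
  grip=[-0.22,-0.15,0,0.2,0.4,0.5,0.5,0.5],
)

```text
clock: 24.48
tool_pos: [0.5992, 0.0362, 0.1153]
eef_rot: [0.834, 0.552, 0.001, 0.001]
contact_force: [-0.4, 0.5, -0.8]
opening: 0.75
finger_force: 0.0
```

```bash
python3 st.py
```

```text
foot along,lat 34.73 0.2 z 0.1153 F xyz tool (x=lat,y=along) [ 0.3 -0.5  0.8] tip [0.0001 0.0035] op 0.7502204131192698 24.475
```

Released cleanly. Raise and retreat, then look.

Request:
play_rows(
  translation=[
    [0,0,-0.005],
    [0,0,-0.015],
    [0,0,-0.03],
    [0,0,-0.03],
    [0,0,-0.03],
    [-0.03,0,-0.02],
    [-0.05,0,0],
    [-0.05,0,0],
    [-0.05,0,0],
    [-0.03,0,0],
    [0,0,0],
    [0,0,0],
  ],
  delta_rot=[
    [0,0,0],
    [0,0,0],
    [0,0,0],
    [0,0,0],
    [0,0,0],
    [0,0,0],
    [0,0,0],
    [0,0,0],
    [0,0,0],
    [0,0,0],
    [0,0,0],
    [0,0,0],
  ],
  grip=[0.5,0.5,0.5,0.5,0.5,0.5,0.5,0.5,0.5,0.5,0.5,0.5],
)

```text
clock: 25.98
tool_pos: [0.5176, -0.1557, 0.2458]
eef_rot: [0.833, 0.553, 0.002, 0.001]
contact_force: [0.9, -0.0, -0.6]
opening: 0.748
finger_force: 0.0
```

```bash
python3 - <<'E'
from fit import *
for c in("top","scene"): cv2.imwrite(f"pics/{c}2.png",r.snapshot(c))
for c,h in(("top",[.5667,.0503]),("scene",[.5683,.0487])):
    im=cv2.imread(f"pics/{c}2.png"); d=np.array([.9203,-.3911]); n=np.array([.3911,.9203])
    # fit only bore/body top: crop of upper part
    b0=np.array(h)+d*.036; best=min((fit_barrel(c,im,[b0[0]+e,b0[1],.012],26) for e in(-.004,.004)),key=lambda t:t[1])
    v=np.array(best[0])-h; print(c,"along",(v@d*1e3).round(1),"lat",(v@n*1e3).round(1),best[1])
a=cv2.imread("pics/scene2.png")[150:235,215:325]; b=cv2.imread("pics/top2.png")[150:235,205:315]
cv2.imwrite("pics/crop2.png",np.hstack([cv2.resize(a,(396,306),interpolation=cv2.INTER_CUBIC),cv2.resize(b,(396,306),interpolation=cv2.INTER_CUBIC)]))
E
```

```text
top along -15.9 lat 5.7 16640.99430610526
scene along 40.4 lat -37.8 12229.167630143751
```

View pics/crop2.png

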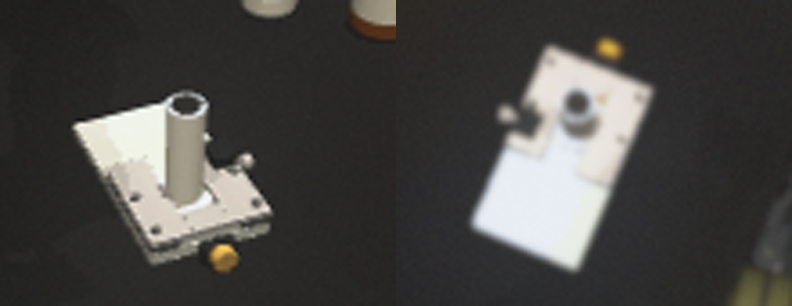

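It stands upright in the slot. I'll check the bore's centre in both views against the base.

```bash
python3 - <<'E'
from fit import *
d=np.array([.9203,-.3911]); n=np.array([.3911,.9203])
for c,h in(("top",[.5667,.0503]),("scene",[.5683,.0487])):
    g=cv2.cvtColor(cv2.imread(f"pics/{c}2.png"),cv2.COLOR_BGR2GRAY).astype(float)
    best=None
    def val(e):
        P=np.array(h)+d*e[0]/1e3+n*e[1]/1e3
        def m(rad): 
            q=proj(c,circ*rad+[*P,.107]).astype(np.float32); return cv2.remap(g.astype(np.float32),q[:,0].copy(),q[:,1].copy(),1).mean()
        return m(.004)+m(.008)-2*m(.0135)
    s=min(((val((a,b)),a,b) for a in np.arange(22,50,.5) for b in np.arange(-8,8.1,.5))); print(c,s)
E
```

```text
top (np.float32(-185.19736), np.float64(36.0), np.float64(-0.5))
scene (np.float32(-228.84953), np.float64(35.5), np.float64(-1.5))
```

```bash
python3 -c "
from plant import r
print(r.finish_job())"
```

```text
the job is handed in; nothing more can be done
None
```

The job is handed in: I pressed the barrel against the stop with about 11.6 N (wrist reading) and released it. It stands upright in the slot about 36 mm along the base's x by camera, past the catch position, and I kept clear of the other objects; the judge's result was not shown.

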